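# Switch the warming plates over by their dials

## Task

The bowl of cream has been moved to the other warming plate: with a fingertip on its knurled dial, turn the plate under the bowl one click clockwise, from off to low, and turn the empty plate's dial one click back anticlockwise, from low to off, in either order. Let each dial click fully into its mark and never let either go on to high; do not grasp or lift anything, and leave the warming plates, the bowl and the other things standing where they are.

Things in the scene. Friction and masses are not known exactly. Their poses are not given: they have to be found in the camera images.
- warmer_a: the warming plate that bears the bowl: aluminium box 250 x 150 x 40 mm on rubber feet, about 1.6 kg, standing loose on the worktop; origin on the worktop under its middle, x from its dial end towards its plate end, z up. Its round steel plate (120 mm across, top 48 mm up) is centred at x = +55 mm, its round black dial at x = -70 mm, y = 0. 
- warmer_b: the empty warming plate, otherwise the same as warmer_a: aluminium box 250 x 150 x 40 mm on rubber feet, about 1.6 kg, standing loose on the worktop; origin on the worktop under its middle, x from its dial end towards its plate end, z up. Its round steel plate (120 mm across, top 48 mm up) is centred at x = +55 mm, its round black dial at x = -70 mm, y = 0. 
- dial_a (a joint): angle of the dial of the plate under the bowl in rad, growing clockwise seen from above: sprung detents at 0 (off, dot), 0.70 (low, short bar) and 1.40 (high, long bar); left between them it snaps into the nearer one; the humps lie near 0.35 and 1.05 and need 0.04 to 0.05 N m; stops at -0.15 and 1.55. Starts at off; to be turned to low.
- dial_b (a joint): angle of the dial of the empty plate in rad, growing clockwise seen from above: sprung detents at 0 (off, dot), 0.70 (low, short bar) and 1.40 (high, long bar); left between them it snaps into the nearer one; the humps lie near 0.35 and 1.05 and need 0.04 to 0.05 N m; stops at -0.15 and 1.55. Starts at low; to be turned to off.
- dial_a_top (a point): dial of the plate under the bowl: centre of its flat top, 62 mm above the worktop; frame turns with it. Disc 90 mm across, 16 mm high, knurled rim, grooved top, white pointer line from centre to rim; too wide to pinch. It sinks up to 5 mm when pressed (1.5 N per mm), springs back, and still turns. Pressed down with 4 to 8 N some 33 mm from its centre, it follows a fingertip by friction.
- dial_b_top (a point): dial of the empty plate: centre of its flat top, 62 mm above the worktop; frame turns with it. Disc 90 mm across, 16 mm high, knurled rim, grooved top, white pointer line from centre to rim; too wide to pinch. It sinks up to 5 mm when pressed (1.5 N per mm), springs back, and still turns. Pressed down with 4 to 8 N some 33 mm from its centre, it follows a fingertip by friction.
- cream_bowl: white bowl with cream, about 115 mm across and 52 mm high, loose on the plate of warmer_a; origin at the centre of its underside. Its rim is about 100 mm above the worktop.
- vanilla_jar: bystander: small jar, 45 mm across, 106 mm high, loose between the warming plates, towards the back; origin at the centre of its underside
- teaspoon: bystander: teaspoon, 132 x 26 x 9 mm, lying loose between the dials; origin at the centre of its underside
Mind the look-alikes: they are no part of the job. There is more than one size of the cream_bowl; the job needs the larger.

How it is judged:
By the outcome, as a careful person would: the job done as asked, in the order asked, and still so for the second after the job is handed in, with the robot touching nothing.
It also fails if it takes over 48 s, if anything falls off the work surface, if the arm or the gripper's body presses on something with over 40 N, if the wrist force passes 120 N, or if a joint passes its speed limit or range.

## Robot

A 7-joint arm with a two-finger parallel gripper is mounted at the origin on a cart in front of the work surface, level with it; the furniture and walls round the work are solid. World frame = base frame: x ahead of the robot, y to its left, z up, the work surface at z = 0. Lengths are in m, angles in rad, forces in N, time in s.
With the tool pointing down it reaches from about 0.35 to 0.9 m from the base axis. Payload 8.1 kg.
Tool frame: the origin (TCP) lies at the very end of the fingers, on their centre line; the grasp point (between the pads) lies 19 mm behind it; z points along the fingers, y is the line along which they close (so a half turn about z gives the same grasp; the last joint's range is limited). The gripper opens to 85 mm and grips with 20 to 120 N. Pads are 22 mm wide; open, the fingers measure 114 mm over their backs; the gripper's body (76 mm by 85 mm) begins 54 mm behind the grasp point. The pads swing forward as they close: fully open they stand 13 mm farther back than shut.
Start: joints at [-1.366, 0.434, 0.025, 1.573, -0.012, 1.134, -0.075], TCP at [0.189, 0.596, 0.231] pointing down, gripper open.
Joint ranges: [-2.62, 2.62], [-0.44, 2.09], [-1.27, 1.32], [0.08, 2.57], [-1.32, 4.46], [0.12, 2], [-2.74, 2.74]. Speed limits (rad/s): [2.22, 2.22, 3.01, 3.01, 3.14, 3.14, 3.14].

## Interface

Orientations are given as a unit quaternion [x, y, z, w].
In Python, from cell import bot, cams, workorder, models gives the robot as it stands.
- The arm moves only by the tool carry_out, never from a script. Its argument "increments" is a list of rows, each a list of 7 numbers: the turn, a rotation vector about the tool's x, y, z in degrees, then the shift along the tool's x, y, z in cm, then the finger opening in cm, from 0 to 8.54. In form: [[ax, ay, az, dx, dy, dz, jaw], ...]. A call has 1 to 5 rows; each row is the pose to reach, as a shift and turn from the pose commanded when the call began, along the tool's axes at that moment; what a row does not reach only later rows make up. A row lasts 1/12 s, in which the tool goes at most 41.7 mm and 7.16 degrees, less where a joint would pass 70% of its speed; a pose out of reach is approached as far as the arm can. A call with a gripper value outside its range is refused whole. The fingers move at their own pace and stop on an object; the grip force is fixed at half the most. Time passes only in rows, so rows that repeat a pose let the fingers close. It gives the time, the measured TCP pose, the force, the opening and the grip force at its end, in the units of the state.
- bot.observe(): the state, without advancing time (a new reading comes with each control period).
- cams.get_image(name): name is "scene" or "side" or "wrist"; returns the picture (420x560x3 uint8, red, green, blue); there is no depth.
- cams.camera_info(name): a dict with "K" (3x3 intrinsics, pixels), "R" (3x3) and "t" (3): a world point X has camera coordinates R X + t; the wrist camera has in their place "T_tool_cam" (4x4, takes a point from camera to tool coordinates, whose origin is the TCP and whose axes are the flange's). Camera axes: x right, y down, z forward; pixel columns grow to the right and rows downward; lengths in m; the calibration is good to about 2 mm. A picture is of the moment at which its call begins: read the wrist's pose just before it. camera_info takes no time and is no camera call.
- workorder.hand_in(): hands the job in; it is judged then, once.
Trained networks look in the newest picture that a camera, given by its name, has taken for a name from the list of things; names that differ only in an ending like _2 or _b are one class to them, and where a whole thing is asked for, a point or a joint stands for the part that bears it (a point fixed in the world has none). Each returns a list of dicts, best first, with "conf" (0 to 1); they miss things now and then, are a little off and sometimes report something else, mostly with a low value. They report only what shows in the picture. A call takes as long as a camera call. They do not tell look-alikes from the thing itself.
- models.regions_of(camera, thing): "mask" (420x560 bool, what is visible of it) and "box" ([left, top, width, height] in pixels, round what is visible of it).
- models.pinpoint(camera, thing): "position" ([column, row] in pixels: a listed point, or the origin of a listed thing).
The state is a dict: "clock": time; "joint_positions": joint angles; "qd": joint speeds; "joint_efforts": joint torques, N m; "ee_pos": TCP position; "ee_rot": TCP orientation; "force": force on the tool from outside, world axes, zero at the start; "moment": the same for the moment, N m; "width": finger opening in m; "grasp_force": force on a finger pad.
Only numpy, scipy, OpenCV 4.12 (cv2) and the standard library are available. Lean on these libraries where they do the work, as an engineer would, in place of code of your own. Each camera call takes 0.05 s, during which the arm holds its last target. There are 200 camera calls.

## Working session

There is one attempt and no reset: what is moved stays moved. The work goes in short steps, Python scripts to look and compute and a tool call to move; the robot and the scene stay as the last step left them, time stands still between calls to the robot, and variables do not carry over. Pictures are saved under pics/ and viewed, at most 10 in all, crops included, and the job is handed in when it is done.

Besides the shell and the picture viewer there is one more tool, called as a command line: name --pt "numbers of a row" for each row, then --argument value for the rest. carry_out: Moves the arm, as the interface text tells. Its arguments: {"type":"object","properties":{"increments":{"type":"array"}},"required":["increments"]}

```bash
ls; mkdir -p pics; cat > h.py <<'E'
import numpy as np, cv2
from cell import bot, cams, workorder, models
from scipy.spatial.transform import Rotation as Ro
def ray(cam,px):
    i=cams.camera_info(cam);K=np.array(i["K"])
    d=np.linalg.inv(K)@[px[0],px[1],1]
    if "R" in i:
        R=np.array(i["R"]);t=np.array(i["t"]);return -R.T@t,R.T@d
    s=bot.observe();T=np.array(i["T_tool_cam"]);Rw=Ro.from_quat(s["ee_rot"]).as_matrix()
    return Rw@T[:3,3]+s["ee_pos"],Rw@T[:3,:3]@d
def at(cam,px,z):
    o,d=ray(cam,px);return o+d*(z-o[2])/d[2]
def proj(cam,X):
    i=cams.camera_info(cam);c=np.array(i["R"])@X+np.array(i["t"]);p=np.array(i["K"])@c;return p[:2]/p[2]
def tool(v):
    s=bot.observe();return Ro.from_quat(s["ee_rot"]).inv().apply(np.array(v)-s["ee_pos"])*100
E
python3 - <<'E'
from h import *
s=bot.observe();print(s)
for c in("scene","side"):
    im=cams.get_image(c);cv2.imwrite(f"pics/{c}0.png",im[:,:,::-1])
    for n,z in(("dial_a_top",.062),("cream_bowl",.048),("warmer_a",0),("vanilla_jar",0),("teaspoon",0)):
        for r in models.pinpoint(c,n):print(c,n,round(r["conf"],2),np.round(r["position"]),np.round(at(c,r["position"],z),3))
E
```

```text
pics
{'clock': 0.0, 'joint_positions': array([-1.36558991,  0.4352149 ,  0.02496252,  1.57411673, -0.01161785,
        1.13401122, -0.07510095]), 'qd': array([-0.00019942, -0.00017197,  0.00024841, -0.00120693, -0.00055571,
       -0.00260718, -0.00023804]), 'joint_efforts': array([ 3.43109605e-04, -6.70478225e+01,  1.02576971e+00, -3.16208088e+01,
        1.56684068e-02,  1.25817579e-02,  2.85658183e-05]), 'ee_pos': array([0.1892415 , 0.59511417, 0.23052328]), 'ee_rot': array([ 1.53330428e-01,  9.88174648e-01, -8.00237992e-04, -6.10848105e-05]), 'force': array([ 0.57975859, -0.15507101, -0.24007096]), 'moment': array([-0.01507294,  0.0270734 , -0.01364938]), 'grasp_force': 0.0, 'width': 0.08549662680901848}
scene dial_a_top 0.77 [254. 302.] [0.542 0.094 0.062]
scene cream_bowl 0.85 [210. 226.] [ 0.731 -0.026  0.048]
scene cream_bowl 0.67 [199. 282.] [0.666 0.101 0.048]
scene cream_bowl 0.54 [260. 236.] [ 0.617 -0.053  0.048]
scene warmer_a 0.78 [225. 313.] [0.601 0.114 0.   ]
scene warmer_a 0.71 [311. 177.] [ 0.623 -0.325  0.   ]
scene vanilla_jar 0.64 [261. 237.] [ 0.636 -0.085  0.   ]
scene teaspoon 0.69 [313. 254.] [ 0.511 -0.099  0.   ]
side dial_a_top 0.78 [215. 167.] [0.547 0.106 0.062]
side cream_bowl 0.77 [258. 159.] [0.662 0.108 0.048]
side cream_bowl 0.58 [318. 203.] [ 0.721 -0.106  0.048]
side warmer_a 0.68 [242. 179.] [0.615 0.107 0.   ]
side warmer_a 0.67 [334. 308.] [ 0.63  -0.338  0.   ]
side vanilla_jar 0.61 [285. 225.] [ 0.643 -0.094  0.   ]
side teaspoon 0.68 [230. 246.] [ 0.505 -0.101  0.   ]
```

View pics/scene0.png

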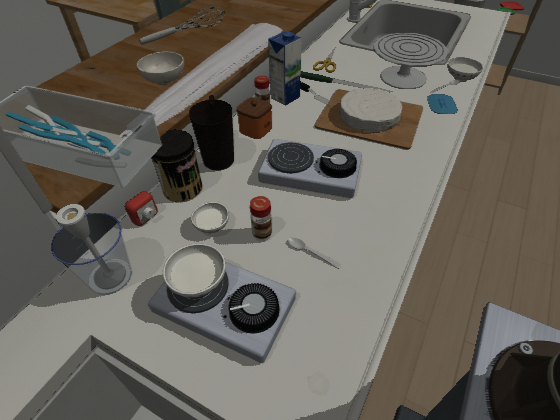

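View pics/side0.png

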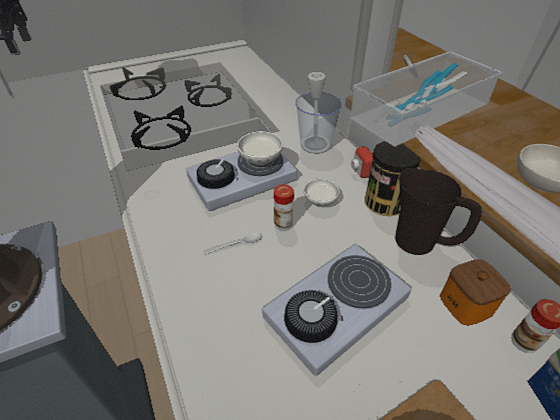

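The scene picture shows warmer A with the bowl at (195,275) and its dial at (254,306). Empty warmer B has its dial at (338,162). The side picture shows dial A at (215,173) and dial B at (312,313). The spoon and jar lie between them, and the small bowl is a look-alike.

```bash
python3 - <<'E'
from h import *
for c,p in(("scene",(254,305)),("side",(215,172)),("scene",(338,160)),("side",(311,313))):print(c,at(c,p,.062))
i=cams.camera_info("wrist");print(np.round(i["T_tool_cam"],3),i["K"])
for c in("scene","side"):
    cams.get_image(c)
    for r in models.regions_of(c,"dial_b"):
        m=r["mask"];ys,xs=np.nonzero(m);print(c,r["conf"],r["box"],xs.mean(),ys.mean(),at(c,(xs.mean(),ys.mean()),.056))
print(tool([.50,.10,.23]),tool([.5,-.33,.23]))
E
```

```text
scene [0.53833547 0.1000529  0.062     ]
side [0.54032708 0.08756447 0.062     ]
scene [ 0.56327537 -0.35120156  0.062     ]
side [ 0.56352609 -0.35960504  0.062     ]
[[-0.001 -0.947 -0.321  0.083]
 [ 1.    -0.    -0.001 -0.001]
 [ 0.001 -0.321  0.947 -0.143]
 [ 0.     0.     0.     1.   ]] [[345.54398933   0.         285.01404182]
 [  0.         345.54398933 207.78340235]
 [  0.           0.           1.        ]]
scene 0.59 [319.5, 150.0, 40.4, 27.8] 337.927027027027 161.73243243243243 [ 0.56306067 -0.35174931  0.056     ]
scene 0.56 [228.7, 283.7, 50.4, 41.9] 253.22701793721973 306.6165919282511 [0.53992104 0.10088644 0.056     ]
side 0.73 [284.2, 289.8, 52.1, 49.4] 309.91970443349754 314.6128078817734 [ 0.56234905 -0.35849191  0.056     ]
side 0.71 [193.1, 157.5, 41.9, 30.1] 213.64609571788412 172.51511335012594 [0.53847364 0.09465236 0.056     ]
[-44.62331847 -37.82232503   0.1305162 ] [-57.65248524 -78.80086556   0.12511701]
```

carry_out --pt "0 0 0 -3.1 -2.5 0 0" --pt "0 0 0 -6.2 -5 0 0" --pt "0 0 0 -9.3 -7.5 0 0" --pt "0 0 0 -12.4 -10 0 0" --pt "0 0 0 -15.5 -12.5 0 0"

```text
clock: 1.22
ee_pos: [0.2999, 0.4279, 0.2314]
ee_rot: [0.153, 0.988, 0.0, 0.0]
force: [0.9, 0.8, 0.2]
width: 0.0253
grasp_force: 0.0
```

carry_out --pt "0 0 0 -3.1 -2.5 0 0" --pt "0 0 0 -6.2 -5 0 0" --pt "0 0 0 -9.3 -7.5 0 0" --pt "0 0 0 -12.4 -10 0 0" --pt "0 0 0 -15.5 -12.5 0 0"

```text
clock: 1.63
ee_pos: [0.4098, 0.2617, 0.2317]
ee_rot: [0.153, 0.988, 0.0, 0.0]
force: [1.2, 0.1, 0.6]
width: 0.0
grasp_force: 0.0
```

carry_out --pt "0 0 0 -3.1 -2.5 0 0" --pt "0 0 0 -6.2 -5 0 0" --pt "0 0 0 -9.3 -7.5 0 0" --pt "0 0 0 -12.4 -10 0 0" --pt "0 0 0 -15.1 -12.5 0 0"

```text
clock: 2.05
ee_pos: [0.5163, 0.0965, 0.2316]
ee_rot: [0.153, 0.988, 0.0, 0.001]
force: [0.5, 0.6, -0.1]
width: -0.0002
grasp_force: 0.0
```

carry_out --pt "0 0 0 0 0 0 0" --pt "0 0 0 0 0 0 0"

```text
clock: 2.22
ee_pos: [0.5159, 0.0961, 0.2314]
ee_rot: [0.156, 0.988, -0.0, 0.0]
force: [-0.9, 1.4, -0.4]
width: -0.0001
grasp_force: 0.0
```

```bash
cat >look.py <<'E'
from h import *
import sys
s=bot.observe();print(s["clock"],s["ee_pos"],s["ee_rot"],s["force"],s["width"],s["joint_positions"])
im=cams.get_image("wrist");cv2.imwrite(f"pics/{sys.argv[1]}.png",im[:,:,::-1])
for r in models.pinpoint("wrist","dial_a_top"):print(r["conf"],r["position"],at("wrist",r["position"],.062))
for r in models.regions_of("wrist","dial_a_top"):
    (c,ax,an)=cv2.fitEllipse(np.concatenate(cv2.findContours(r["mask"].astype(np.uint8),0,1)[0]));print("reg",r["conf"],r["box"],c,ax,at("wrist",c,.057))
E
python3 look.py w1
```

```text
2.2167 [0.51593017 0.09606398 0.23137846] [ 1.55816612e-01  9.87785925e-01 -2.74759788e-04  2.74147205e-04] [-0.8872418   1.36186127 -0.4138297 ] -0.00010988224061347251 [-0.51968595  0.2715037   0.2947225   1.83451814 -0.08919313  1.04817116
  1.06729883]
0.78 [297.6, 204.6] [0.53603191 0.10396275 0.062     ]
reg 0.96 [248.9, 161.7, 94.2, 88.3] (295.1128845214844, 204.0279998779297) (90.02349853515625, 93.3916015625) [0.53612687 0.10217031 0.057     ]
reg 0.2 [319.4, 273.4, 81.1, 54.0] (355.1206359863281, 302.0000305175781) (42.1069450378418, 83.75772857666016) [0.66056959 0.13099748 0.057     ]
```

View pics/w1.png

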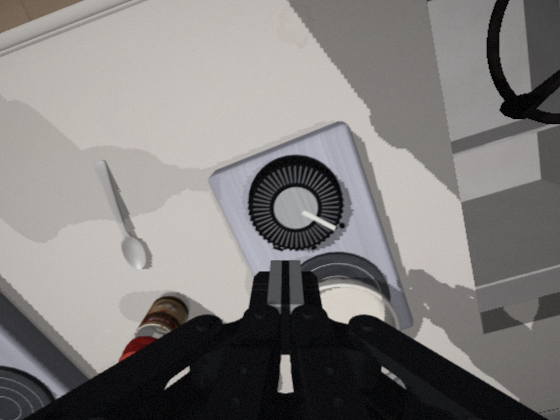

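The wrist picture shows dial A at (295,204), with its pointer at (336,227) on the off dot at (343,225). The bowl is below, at about (350,300). I'll press on the side away from the bowl.

carry_out --pt "0 0 0 0.7 0 4 0" --pt "0 0 0 1.3 0 8 0" --pt "0 0 0 1.3 0 12 0" --pt "0 0 0 1.3 0 15.5 0" --pt "0 0 0 1.3 0 15.5 0"

```text
clock: 2.78
ee_pos: [0.4979, 0.1033, 0.071]
ee_rot: [0.152, 0.988, -0.002, -0.004]
force: [-1.7, -0.7, 0.3]
width: 0.0002
grasp_force: 0.0
```

carry_out --pt "0 0 0 0 0 0.5 0" --pt "0 0 0 0 0 0.9 0" --pt "0 0 0 0 0 1.3 0" --pt "0 0 0 0 0 1.3 0" --pt "0 0 0 0 0 1.3 0"

```text
clock: 3.2
ee_pos: [0.5034, 0.1029, 0.0645]
ee_rot: [0.153, 0.988, 0.001, 0.001]
force: [0.8, 0.5, 0.9]
width: -0.0005
grasp_force: 0.0
```

```bash
python3 - <<'E'
from h import *
s=bot.observe();print(s["clock"],s["ee_pos"],s["force"],tool([.5365,.102,.062]))
E
```

```text
3.2 [0.50340988 0.10285976 0.06447014] [0.77099951 0.50644019 0.88403486] [-3.17926855  0.91987755  0.25307404]
```

carry_out --pt "0 0 0 0 0 0.2 0" --pt "0 0 0 0 0 0.4 0" --pt "0 0 0 0 0 0.4 0" --pt "0 0 0 0 0 0.4 0"

```text
clock: 3.53
ee_pos: [0.5033, 0.1027, 0.0597]
ee_rot: [0.153, 0.988, 0.0, 0.001]
force: [0.9, 1.0, 3.1]
width: 0.0004
grasp_force: 1.5
```

carry_out --pt "0 0 0 0 0 0.2 0" --pt "0 0 0 0 0 0.2 0" --pt "0 0 0 0 0 0.2 0" --pt "0 0 0 0 0 0.2 0"

```text
clock: 3.87
ee_pos: [0.5033, 0.1027, 0.0576]
ee_rot: [0.153, 0.988, 0.0, 0.001]
force: [0.8, 1.6, 5.6]
width: 0.0003
grasp_force: 3.0
```

carry_out --pt "0 0 0 0.05 0.23 0 0" --pt "0 0 0 0.1 0.46 0 0" --pt "0 0 0 0.12 0.69 0 0" --pt "0 0 0 0.13 0.92 0 0" --pt "0 0 0 0.12 1.15 0 0"

```text
clock: 4.28
ee_pos: [0.5053, 0.1133, 0.0575]
ee_rot: [0.154, 0.988, -0.0, 0.0]
force: [-0.8, -2.2, 6.3]
width: -0.0
grasp_force: 3.0
```

carry_out --pt "0 0 0 -0.02 0.23 0 0" --pt "0 0 0 -0.07 0.46 0 0" --pt "0 0 0 -0.12 0.69 0 0" --pt "0 0 0 -0.2 0.91 0 0" --pt "0 0 0 -0.28 1.12 0 0"

```text
clock: 4.7
ee_pos: [0.5113, 0.1235, 0.0575]
ee_rot: [0.154, 0.988, -0.0, 0.0]
force: [-0.1, -0.1, 6.1]
width: 0.0
grasp_force: 3.1
```

carry_out --pt "0 0 0 0 0 0 0" --pt "0 0 0 0 0 0 0"

```text
clock: 4.87
ee_pos: [0.5116, 0.1239, 0.0576]
ee_rot: [0.153, 0.988, 0.0, 0.0]
force: [1.9, 0.6, 5.3]
width: -0.0002
grasp_force: 3.0
```

```bash
python3 look.py w2
```

```text
4.8667 [0.51161059 0.12390683 0.05758547] [1.53307156e-01 9.88178456e-01 2.67966675e-04 4.27754158e-04] [1.91758443 0.64002972 5.27811646] -0.0002477571626954661 [-0.50911059  0.49847058  0.23011404  2.01130536 -0.18136784  0.64989067
  1.10164843]
0.36 [299.7, 361.1] [0.55546555 0.11650584 0.062     ]
reg 0.65 [165.8, 246.0, 179.9, 146.1] (254.38807678222656, 317.12896728515625) (134.2261962890625, 164.7495880126953) [0.52750649 0.10194232 0.057     ]
```

View pics/w2.png

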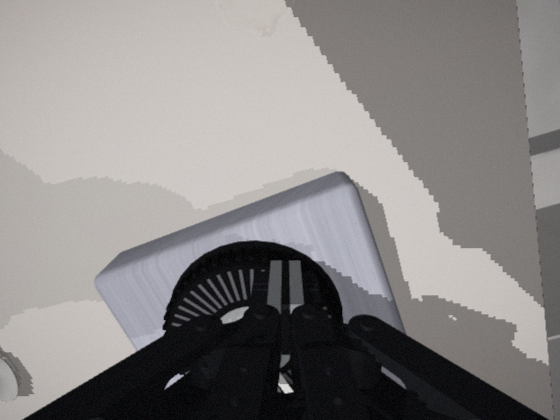

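The dial's pointer is hidden behind the fingers. The side force is now near zero, so it probably sits in the detent. I'll lift straight up to check.

carry_out --pt "0 0 0 0 0 -1 0" --pt "0 0 0 0 0 -5 0" --pt "0 0 0 0 0 -9 0" --pt "0 0 0 0 0 -13 0" --pt "0 0 0 0 0 -17 0"

```text
clock: 5.43
ee_pos: [0.51, 0.123, 0.2293]
ee_rot: [0.154, 0.988, -0.0, -0.001]
force: [0.8, 1.3, -0.5]
width: -0.0003
grasp_force: 0.0
```

carry_out --pt "0 0 0 0 0 0 0" --pt "0 0 0 0 0 0 0" --pt "0 0 0 0 0 0 0"

```text
clock: 5.68
ee_pos: [0.5104, 0.1235, 0.2272]
ee_rot: [0.153, 0.988, -0.0, -0.0]
force: [-0.4, -0.1, -1.0]
width: 0.0
grasp_force: 0.0
```

```bash
python3 look.py w3; python3 -c "
from h import *
print(tool([.54,-.354,.23]))"
```

```text
5.6833 [0.51035302 0.12349016 0.22721724] [ 1.53315136e-01  9.88177271e-01 -7.31704243e-05 -3.80320991e-04] [-0.41511719 -0.06599701 -0.99124452] 2.3500395728051174e-05 [-0.57336149  0.27679639  0.29688121  1.83890821 -0.09305137  1.04007236
  1.02304935]
0.74 [271.5, 219.5] [0.53586914 0.1000692  0.062     ]
reg 0.89 [223.2, 171.5, 96.4, 96.5] (269.7036437988281, 218.67559814453125) (88.60382843017578, 94.05378723144531) [0.53627499 0.097911   0.057     ]
[-17.32596443 -44.57962303  -0.36023796]
```

View pics/w3.png

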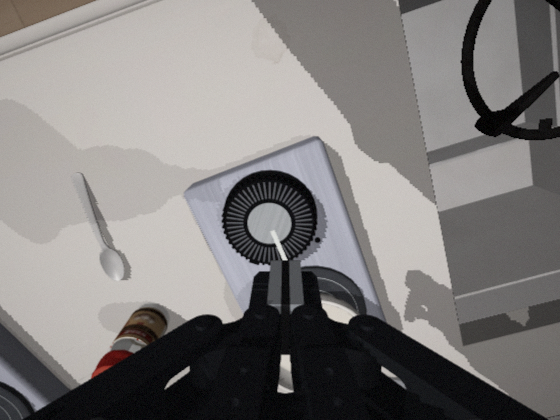

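Dial A's pointer moved from 29° to 69° in the image (centre (270,218), tip (285,258)). That is 0.70 rad clockwise, so it's on low. Now to dial B.

carry_out --pt "0 0 0 -1.4 -3.7 0 0" --pt "0 0 0 -2.8 -7.4 0 0" --pt "0 0 0 -4.2 -11.1 0 0" --pt "0 0 0 -5.6 -14.8 0 0" --pt "0 0 0 -7 -18.5 0 0"

```text
clock: 6.25
ee_pos: [0.5208, -0.0756, 0.2262]
ee_rot: [0.153, 0.988, -0.0, -0.001]
force: [1.5, 0.4, 0.9]
width: -0.0003
grasp_force: 0.0
```

carry_out --pt "0 0 0 -1.4 -3.7 0 0" --pt "0 0 0 -2.8 -7.4 0 0" --pt "0 0 0 -4.2 -11.1 0 0" --pt "0 0 0 -5.6 -14.8 0 0" --pt "0 0 0 -7 -18.5 0 0"

```text
clock: 6.67
ee_pos: [0.5315, -0.273, 0.2259]
ee_rot: [0.153, 0.988, 0.0, -0.001]
force: [0.2, 0.3, 0.2]
width: -0.0004
grasp_force: 0.0
```

carry_out --pt "0 0 0 -1.7 -3.7 0 0" --pt "0 0 0 -3.3 -7.6 0 0" --pt "0 0 0 -3.3 -7.6 0 0" --pt "0 0 0 -3.3 -7.6 0 0" --pt "0 0 0 -3.3 -7.6 0 0"

```text
clock: 7.08
ee_pos: [0.5402, -0.3535, 0.2257]
ee_rot: [0.154, 0.988, 0.001, -0.001]
force: [0.5, 0.2, 0.3]
width: -0.0002
grasp_force: 0.0
```

```bash
python3 look.py w4
```

```text
7.0833 [ 0.54016818 -0.35350272  0.225704  ] [ 1.53746444e-01  9.88109309e-01  5.45653455e-04 -1.31372919e-03] [0.53408293 0.19444786 0.33861011] -0.0001678665046723647 [ 0.20037757  0.49516537  0.45431621  1.54977243 -0.23000746  1.15292477
  1.9636689 ]
```

View pics/w4.png

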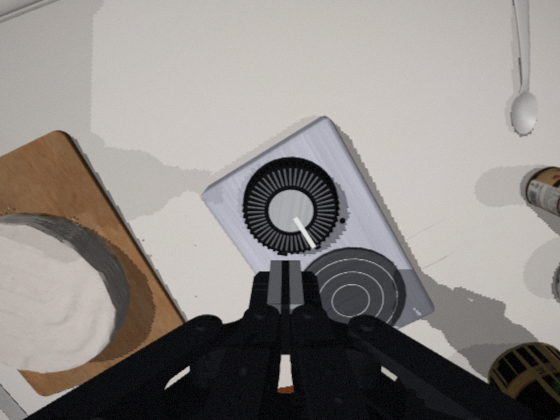

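Dial B is centred at about (291,208). Its pointer tip is at (314,247), on low, and the off dot is at (342,221).

```bash
python3 - <<'E'
from h import *
p=at("wrist",(291,208),.062);print(p,tool(p))
E
```

```text
[ 0.56236486 -0.35382361  0.062     ] [-2.09305037  0.44563845 16.47888411]
```

carry_out --pt "0 0 0 0.6 1 3.5 0" --pt "0 0 0 1 1.6 7 0" --pt "0 0 0 1 1.6 11 0" --pt "0 0 0 1 1.6 14.8 0" --pt "0 0 0 1 1.6 15.2 0"

```text
clock: 7.65
ee_pos: [0.5332, -0.3311, 0.0692]
ee_rot: [0.152, 0.988, 0.002, -0.005]
force: [-0.7, 1.5, -0.9]
width: -0.0001
grasp_force: 0.0
```

carry_out --pt "0 0 0 0 0 0.2 0" --pt "0 0 0 0 0 0.5 0" --pt "0 0 0 0 0 0.8 0" --pt "0 0 0 0 0 0.8 0" --pt "0 0 0 0 0 0.8 0"

```text
clock: 8.07
ee_pos: [0.537, -0.336, 0.0689]
ee_rot: [0.153, 0.988, -0.0, 0.001]
force: [1.1, -0.4, 0.4]
width: 0.0003
grasp_force: 0.0
```

```bash
python3 - <<'E'
from h import *
s=bot.observe();print(s["clock"],s["ee_pos"],s["force"],tool([.5625,-.354,.062]))
E
```

```text
8.0667 [ 0.53697062 -0.33600975  0.06888661] [ 1.05387324 -0.35205687  0.43476303] [-2.97632479 -0.94073398  0.69623897]
```

carry_out --pt "0 0 0 0.15 0.1 0.2 0" --pt "0 0 0 0.15 0.1 0.5 0" --pt "0 0 0 0.15 0.1 0.8 0" --pt "0 0 0 0.15 0.1 0.8 0" --pt "0 0 0 0.15 0.1 0.8 0"

```text
clock: 8.48
ee_pos: [0.5352, -0.3341, 0.0594]
ee_rot: [0.153, 0.988, 0.0, 0.0]
force: [-0.7, 0.9, 3.5]
width: 0.0003
grasp_force: 1.7
```

carry_out --pt "0 0 0 0 0 0.2 0" --pt "0 0 0 0 0 0.3 0" --pt "0 0 0 0 0 0.3 0" --pt "0 0 0 0 0 0.3 0"

```text
clock: 8.82
ee_pos: [0.5352, -0.3341, 0.057]
ee_rot: [0.153, 0.988, 0.0, 0.0]
force: [-1.8, 1.1, 10.1]
width: -0.0001
grasp_force: 5.0
```

```bash
python3 - <<'E'
from h import *
s=bot.observe();print(s["clock"],s["ee_pos"],s["force"],tool([.5625,-.354,.062]))
E
```

```text
8.8167 [ 0.53516294 -0.33412247  0.05697937] [-1.84834626  1.1164742  10.1314535 ] [-3.20782605 -1.06559778 -0.50073083]
```

carry_out --pt "0 0 0 0 0 -0.1 0" --pt "0 0 0 0 0 -0.1 0"

```text
clock: 8.98
ee_pos: [0.5352, -0.3341, 0.0578]
ee_rot: [0.153, 0.988, 0.0, 0.0]
force: [-1.3, 0.5, 5.9]
width: 0.0001
grasp_force: 2.9
```

carry_out --pt "0 0 0 0.06 -0.23 0 0" --pt "0 0 0 0.12 -0.47 0 0" --pt "0 0 0 0.15 -0.7 0 0" --pt "0 0 0 0.17 -0.94 0 0" --pt "0 0 0 0.17 -1.17 0 0"

```text
clock: 9.4
ee_pos: [0.5303, -0.3446, 0.0577]
ee_rot: [0.153, 0.988, 0.0, 0.0]
force: [-0.1, 1.8, 6.6]
width: 0.0004
grasp_force: 3.0
```

carry_out --pt "0 0 0 -0.02 -0.24 0 0" --pt "0 0 0 -0.05 -0.47 0 0" --pt "0 0 0 -0.1 -0.7 0 0" --pt "0 0 0 -0.16 -0.93 0 0" --pt "0 0 0 -0.24 -1.15 0 0"

```text
clock: 9.82
ee_pos: [0.5289, -0.3569, 0.0578]
ee_rot: [0.153, 0.988, -0.0, 0.0]
force: [-0.7, -0.4, 6.5]
width: -0.0002
grasp_force: 3.0
```

carry_out --pt "0 0 0 0 0 0 0" --pt "0 0 0 0 0 0 0"

```text
clock: 9.98
ee_pos: [0.5289, -0.3576, 0.0579]
ee_rot: [0.154, 0.988, -0.001, 0.001]
force: [0.0, -2.0, 6.0]
width: 0.0002
grasp_force: 2.9
```

carry_out --pt "0 0 0 0 0 -1 0" --pt "0 0 0 0 0 -5 0" --pt "0 0 0 0 0 -9 0" --pt "0 0 0 0 0 -13 0" --pt "0 0 0 0 0 -17 0"

```text
clock: 10.4
ee_pos: [0.5278, -0.3562, 0.2294]
ee_rot: [0.154, 0.988, 0.0, -0.0]
force: [0.3, 0.2, -0.8]
width: -0.0001
grasp_force: 0.0
```

carry_out --pt "0 0 0 0 0 0 0" --pt "0 0 0 0 0 0 0" --pt "0 0 0 0 0 0 0"

```text
clock: 10.65
ee_pos: [0.5283, -0.3559, 0.227]
ee_rot: [0.153, 0.988, 0.0, -0.0]
force: [0.4, 0.5, -1.8]
width: -0.0
grasp_force: 0.0
```

```bash
python3 look.py w5; python3 -c "
from h import *
for c in('scene','side'):cv2.imwrite(f'pics/{c}1.png',cams.get_image(c)[:,:,::-1])"
```

```text
10.65 [ 0.52831629 -0.35591023  0.22702283] [ 1.53214881e-01  9.88192813e-01  3.28308440e-04 -2.37758800e-04] [ 0.35688591  0.50500013 -1.75467699] -5.289684997237188e-06 [ 0.20726852  0.47823628  0.45562264  1.57318406 -0.22483484  1.14318151
  1.97547062]
```

View pics/w5.png

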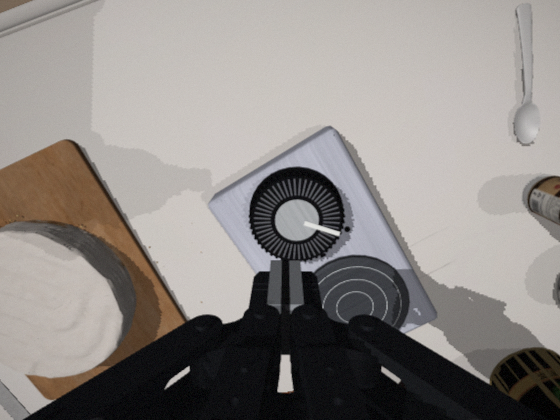

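View pics/scene1.png

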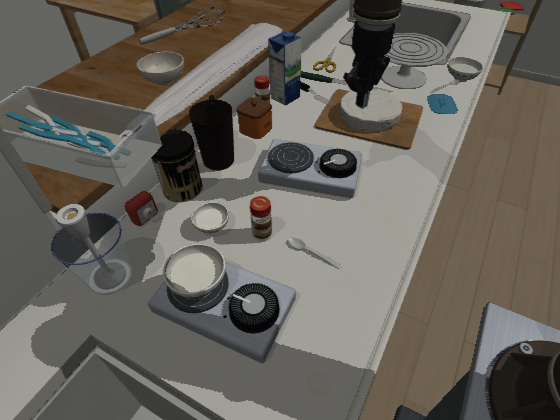

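Dial B's pointer (centre (297,218), tip (340,233)) now points at the off dot at (347,229), having turned 40° anticlockwise. In the scene picture dial A is on low and everything stands where it was. The arm is clear.

```bash
python3 -c "
from h import *
print(workorder.hand_in())"
```

```text
the job is handed in; nothing more can be done
None
```

The job is handed in: the dial under the bowl went one click clockwise to low and the empty plate's dial one click back to off, each about 40° by the wrist camera, with nothing else seen to move (about 11 s used).

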